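# Brake the ware trolley, slide the board of tumblers home, release the brake

## Robot

A 6-joint arm with a two-finger parallel gripper is mounted at the origin on the work surface. World frame = base frame: x ahead of the robot, y to its left, z up, the work surface at z = 0. Lengths are in m, angles in rad, forces in N, time in s.
With the tool pointing down it reaches from about 0.3 to 0.75 m from the base axis. Payload 8.5 kg.
Tool frame: the origin (TCP) lies between the finger pads; the fingertips stand 19 mm ahead of it and the grasp point (between the pads) is the TCP; z points along the fingers, y is the line along which they close (so a half turn about z gives the same grasp; the last joint's range is limited). The gripper opens to 88 mm and grips with 3 to 60 N. Pads are 18 mm wide; open, the fingers measure 123 mm over their backs; the gripper's body (75 mm by 187 mm) begins 45 mm behind the grasp point.
Start: joints at [-1.5, 0.381, 1.297, -0, 1.464, -0.215], TCP at [0.155, -0.528, 0.258] pointing down, gripper open.
Joint ranges: [-3.11, 3.11], [-0.89, 2.33], [0.22, 2.48], [-1.42, 4.56], [0.17, 2.85], [-2.88, 2.88]. Speed limits (rad/s): [2.39, 2.39, 3.14, 3.14, 3.14, 3.14].

## Interface

Orientations are given as a unit quaternion [x, y, z, w].
In Python, from station import ctrl, optics gives the robot as it stands. The module is installed in compiled form; this text tells all that it offers.
- The arm moves only by the tool play_rows, never from a script. Its argument "moves" is a list that holds one entry, the list of rows, each a list of 7 numbers: the turn, a rotation vector about the tool's x, y, z normalised to -1 to 1, where 1 is 2 pi rad, then the shift along the tool's x, y, z normalised to -1 to 1, where 1 is 15 cm, then the opening, from -1 (shut) to 1 (fully open). A call has 1 to 12 rows; each row is the pose to reach, as a shift and turn from the pose commanded when the call began, along the tool's axes at that moment, turning the shorter way round; what a row does not reach only later rows make up. A row lasts 1/10 s, in which the tool goes at most 50 mm and 8.59 degrees, less where a joint would pass 70% of its speed; a pose out of reach is approached as far as the arm can. A call with a number of a shift or a turn outside -1 to 1 is refused whole. A call with a gripper value outside its range is refused whole. The fingers move at their own pace and stop on an object; "newtons" is the grip in N (left out, the last holds). Time passes only in rows, so rows that repeat a pose let the fingers close. It gives the time, the measured TCP pose, the force, the opening and the grip force at its end, in the units of the state.
- ctrl.get_obs(): the state, without advancing time (a new reading comes with each control period).
- optics.camera(name): name is "scene" or "top" or "wrist"; returns a dict with "img" (384x512x3 uint8, blue, green, red), "intrinsics" (3x3 intrinsics, pixels), "dist_coeffs" ([k1, k2, p1, p2, k3] as OpenCV has them; the pictures are not rectified), "world_from_camera" (4x4, takes a point from camera to world coordinates); the wrist camera has in their place "hand_eye" (4x4, takes a point from camera to tool coordinates, whose origin is the TCP and whose axes are the flange's). Camera axes: x right, y up, looking along -z (the intrinsics and any distortion apply to the point x, -y, -z); pixel columns grow to the right and rows downward; lengths in m; the calibration is good to about 2 mm. A picture is of the moment at which its call begins: read the wrist's pose just before it. There is no depth.
- ctrl.finish_job(): hands the job in; it is judged then, once.
The state is a dict: "t": time; "joint_pos": joint angles; "joint_velocities": joint speeds; "tau": joint torques, N m; "tool_pos": TCP position; "eef_rot": TCP orientation; "force": force on the tool from outside, world axes, zero at the start; "torque": the same for the moment, N m; "finger_gap": finger opening in m; "grip_force": force on a finger pad.
Only numpy, scipy, OpenCV 4.12 (cv2) and the standard library are available. Lean on these libraries where they do the work, as an engineer would, in place of code of your own. Each camera call takes 0.05 s, during which the arm holds its last target. There are 200 camera calls.

## Task

Load the little ware trolley: press its castor brake pedal down firmly until it bites hard on the wheel and holds, without stamping on it; with the brake on, gently slide the ware board with the two tumblers along the deck until it is fully home against the end stop; then flick the pedal fully back up so that the brake is off. The tumblers must stay standing on the board, the trolley must stay where it stands, and the jar, the mug and the lid are to be left alone.

Things in the scene. Friction and masses are not known exactly. Their poses are not given: they have to be found in the camera images.
- trolley: Low wooden ware trolley, 3 kg, on four rigid 75 mm castors (wheel centres x = +-115, y = +-80). Positions in these notes: trolley frame, mm. Origin on the bench below the deck's middle, z up, x from the loading end to the end with stop and pedal: the only way it rolls (under 1 N starts it; well braked it holds 20 N). Deck 320 (x) by 230 (y), top at z = 115. It must stay within 30 mm of its place.
- stop_face (a point): Middle of the end stop's face that the board must meet, at x = 136, y = 0, z = 123 in the trolley's frame, axes as the trolley's. The stop is a wooden cross bar on the deck, 16 thick (x), 182 wide (y), 30 high. Two side battens on the deck, 12 high, their inner faces at y = +-77, guide the board to it.
- brake (a joint): Angle of the brake pedal, rad: 0 = fully up, released, against its stop, nose 0.30 above level; grows as it is pressed down. Stiff pivot: it stays where it is left, and takes 7 to 9 N near the nose to turn either way. Somewhere between 0.2 and 0.65, by wear and setting, its rubber shoe meets the wheel and it goes hard: about 16 N near the nose makes it bite and hold; over 20 N is stamping.
- pedal_pivot (a point): Pivot of the brake pedal, behind the castor wheel at x = 115, y = -80; in the trolley's frame at x = 152, y = -80, z = 66. The pedal turns about the trolley's y axis there; this point's axes turn with it (they agree with the trolley's at joint value 0).
- pedal_nose (a point): Middle of the nose (8 mm round bar) at the pedal's free end, 70 mm from the pivot, 60 mm beyond the deck's edge, 87 mm above the bench when released. The pedal is a bare steel tread 36 mm wide (trolley y), 4 thick, 12 to 70 mm from the pivot, flanges turned 11 mm down along both sides. Press it from above; lift it by its two sides between the fingers, or from below the nose. Free for 60 mm around.
- braked_wheel: The castor wheel under the pedal, 75 mm diameter, 24 mm wide. Origin at its centre, in the trolley's frame x = 115, y = -80, z = 37.5; its y axis is the axle; it turns as the trolley rolls.
- board: Plain wooden ware board, 296 (x) by 150 (y) by 16 mm, 0.45 kg, flat on the deck between the battens (2 mm play each side), overhanging the loading end by 55 to 110 mm at the start. Origin: centre of its underside, axes as the trolley's. Home, its rear end is flush with the deck's edge at x = -160. It takes 4 to 8 N to slide with its load; over 20 N from the fingers is too rough.
- board_front (a point): Middle of the board's front end face (the end towards the end stop), half way up its thickness.
- board_rear (a point): Middle of the board's rear end face, where it is pushed, half way up its thickness: 123 mm above the bench. The deck's top is 8 mm lower.
- tumbler_a: Unglazed white tumbler standing upside down (foot up) on the board, nearer its rear end (at least 25 mm from it). 100 mm high, 76 mm across at the bottom, 55 mm at the top, 0.15 to 0.28 kg. Origin: centre of its underside, z up.
- tumbler_b: The same kind of tumbler, nearer the board's front end.
- glaze_jar: Bystander: lidded jar, 72 mm across, 85 mm high, on the bench beside the trolley. Origin: centre of its underside.
- mug: Bystander: white mug, 80 mm across, 92 mm high, on the bench off the pedal end of the trolley. Origin: centre of its underside.
- jar_lid: Bystander: white screw lid, 62 mm across, 14 mm high, lying on the bench beside the trolley. Origin: centre of its underside.
Mind the look-alikes: they are no part of the job. Leave any blue or pink look-alike of the tumbler_b alone.

How it is judged:
On the way, in this order (a step that is already met when the one before it is completed fails the run):
1. the pedal is down and the brake bites: its shoe bears on the wheel with more than 14 N; the board is not yet home (contact force between brake and braked_wheel above 14 N and not (x of board_front in the frame of trolley above 0.134 m)), for 0.3 s.
2. with the brake still biting (more than 10 N), the board is home: within 2 mm of the end stop (contact force between brake and braked_wheel above 10 N and x of board_front in the frame of trolley above 0.134 m), for 0.3 s.
3. the pedal is flicked fully up, the brake is off, the board still home (value of joint brake below 0.1 rad and x of board_front in the frame of trolley above 0.134 m), for 0.3 s.
At the end, for the whole second after the job is handed in: The board's front end is within 2 mm of the end stop, the brake pedal is up (joint below 0.10 rad), the trolley stands still within 30 mm of where it started, and both tumblers stand upright on the board (within 0.1 rad) (all of step 3 and distance of trolley from where it was at the start of the episode below 0.03 m and linear speed of each of trolley, board below 0.01 m/s and z of tumbler_a in the frame of board between 0.01 and 0.022 m and angle between each of tumbler_a, tumbler_b's own z axis and vertical below 0.1 rad and z of tumbler_b in the frame of board between 0.01 and 0.022 m); the robot touches nothing.
It fails at once if the board is pushed with more than 20 N (contact force between the fingers and board above 20 N).
It fails at once if the pedal is stamped on: the brake shoe bears on the wheel with more than 50 N, as under some 20 N at the nose (contact force between brake and braked_wheel above 50 N).
It fails at once if the trolley is rolled or dragged more than 30 mm from where it stood (distance of trolley from where it was at the start of the episode above 0.03 m).
It fails at once if a tumbler is tipped (more than 0.35 rad) (angle between any of tumbler_a, tumbler_b's own z axis and vertical above 0.35 rad).
It fails at once if the jar, the mug or the lid is moved more than 20 mm (distance of any of glaze_jar, mug, jar_lid from where it was at the start of the episode above 0.02 m).
It also fails if it takes over 72 s, if anything falls off the work surface, if the arm or the gripper's body presses on something with over 40 N, if the wrist force passes 120 N, or if a joint passes its speed limit or range.

## Working session

There is one attempt and no reset: what is moved stays moved. The work goes in short steps, Python scripts to look and compute and a tool call to move; the robot and the scene stay as the last step left them, time stands still between calls to the robot, and variables do not carry over. Pictures are saved under pics/ and viewed, at most 10 in all, crops included, and the job is handed in when it is done.

Besides the shell and the picture viewer there is one more tool, called after ">>>" by a JSON object that holds its "method" and its "body", one argument or row to a line. play_rows: Moves the arm, as the interface text tells. Its arguments: {"type":"object","properties":{"moves":{"type":"array","items":{"type":"array","items":{"type":"array","items":{"type":"number","minimum":-1,"maximum":1}}}},"newtons":{"type":"number"}},"required":["moves"]}

```bash
mkdir -p pics
python3 - <<'E'
from station import ctrl, optics
import cv2,numpy as np,pickle
d={n:optics.camera(n) for n in("scene","top")}
pickle.dump(d,open('cams.pkl','wb'))
for n in d: cv2.imwrite(f'pics/{n}0.png',d[n]['img']); print(n,d[n]['intrinsics'],d[n]['dist_coeffs'],d[n]['world_from_camera'])
o=ctrl.get_obs();print(o)
E
```

```text
scene [[371.76685658   0.         261.41362013]
 [  0.         371.76685658 182.78835606]
 [  0.           0.           1.        ]] [-0.05828262  0.          0.          0.          0.        ] [[-0.43799443 -0.51644954  0.73582657  1.17445073]
 [ 0.89870299 -0.23131172  0.37259605  0.33991581]
 [-0.02222175  0.82448454  0.565448    0.57929394]
 [ 0.          0.          0.          1.        ]]
top [[429.79101646   0.         255.71885165]
 [  0.         429.79101646 195.11660136]
 [  0.           0.           1.        ]] [0.01447284 0.         0.         0.         0.        ] [[-0.0236291   0.98185046 -0.18817899  0.3738528 ]
 [-0.99937863 -0.0281231  -0.02124711  0.02551649]
 [-0.02615366  0.18756001  0.9819049   0.98465317]
 [ 0.          0.          0.          1.        ]]
{'t': 0.1, 'joint_pos': array([-1.50029729e+00,  3.81127095e-01,  1.29814836e+00, -4.76089175e-05,
        1.46360531e+00, -2.15323663e-01]), 'joint_velocities': array([ 3.58036992e-05, -5.96682516e-04, -2.64806847e-03,  5.70358902e-04,
        1.62433846e-03, -9.05052441e-04]), 'tau': array([ 1.93347456e-03, -4.38652468e+01, -2.24915332e+01,  7.13909743e-02,
        3.42254236e-02, -7.24554479e-05]), 'tool_pos': array([ 0.15502894, -0.52746219,  0.25721267]), 'eef_rot': array([ 9.89804971e-01,  1.42427890e-01,  2.29926903e-05, -6.44080687e-04]), 'force': array([-0.46467421,  0.6607987 ,  0.40613365]), 'torque': array([-0.00426456, -0.02861332, -0.01479585]), 'grip_force': 0.0, 'finger_gap': 0.088154041207672}
```

View pics/scene0.png

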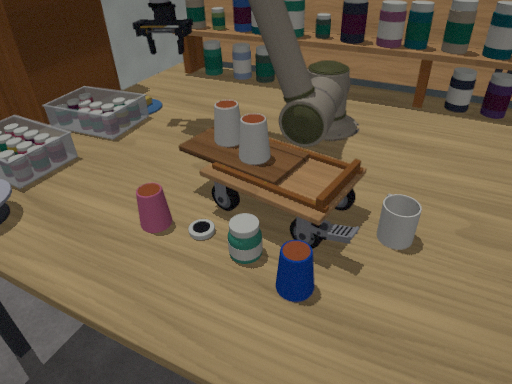

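View pics/top0.png

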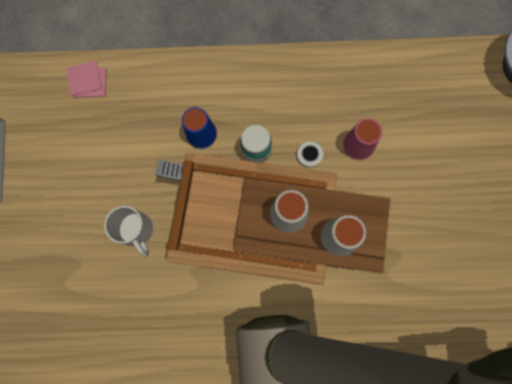

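The scene view shows the trolley with the pedal end at right (pedal ~(335,232)). In the top view the pedal is at (170,170), the stop at x≈180, the board's rear end at x≈385 and the tumblers at (291,207) and (349,232). I'll enlarge the trolley.

Run:
```python
import cv2,pickle
d=pickle.load(open('cams.pkl','rb'))
im=d['top']['img'][145:290,150:400]
cv2.imwrite('pics/top_crop.png',cv2.resize(im,None,fx=3.2,fy=3.2,interpolation=cv2.INTER_CUBIC))
```

```text
(no output)
```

View pics/top_crop.png

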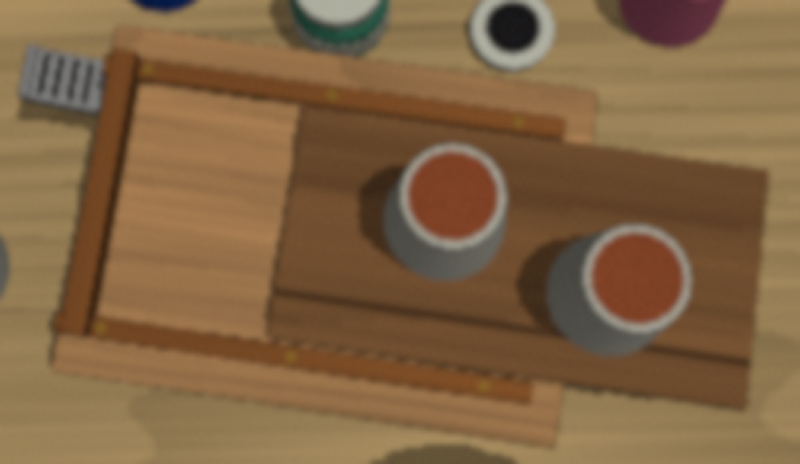

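```bash
cat > h.py <<'E'
import cv2,numpy as np
def ray(c,uv,T=None):
    T=c['world_from_camera'] if T is None else T
    p=cv2.undistortPoints(np.array([[uv]],float),c['intrinsics'],np.array(c['dist_coeffs'],float))[0,0]
    return T[:3,3],T[:3,:3]@np.array([p[0],-p[1],-1])
def onz(c,uv,z,T=None):
    o,d=ray(c,uv,T); return o+d*(z-o[2])/d[2]
E
python3 - <<'E'
import pickle,numpy as np
from h import *
c=pickle.load(open('cams.pkl','rb'))['top']
P=lambda u,v,z: onz(c,((u+.5)/3.2-.5+150,(v+.5)/3.2-.5+145),z)
B=[P(*p,.131) for p in[(768,170),(745,408),(300,105),(268,336)]]
D=[P(*p,.115) for p in[(597,92),(555,447),(118,27),(50,370)]]
N=[P(*p,.087) for p in[(28,45),(20,93)]]
T=[P(*p,.231) for p in[(453,197),(638,278)]]
for n,l in zip("BDNT",(B,D,N,T)): print(n,np.round(l,4)[:,:2].tolist())
n=np.linalg.norm
print('board',n(B[0]-B[2]),n(B[1]-B[3]),n(B[0]-B[1]),n(B[2]-B[3]))
print('deck',n(D[0]-D[2]),n(D[1]-D[3]),n(D[0]-D[1]),n(D[2]-D[3]))
x=B[2]+B[3]-B[0]-B[1]; th=np.arctan2(x[1],x[0])
x2=D[2]+D[3]-D[0]-D[1]; th2=np.arctan2(x2[1],x2[0])
o=np.mean(D,0)[:2];print('th',th,th2,'origin deck',o)
th=(th+th2)/2;R=np.array([[np.cos(th),-np.sin(th)],[np.sin(th),np.cos(th)]])
L=lambda p:(R.T@(p[:2]-o)).round(4)
for k,l in zip("BDNT",(B,D,N,T)): print(k,[L(p).tolist() for p in l])
print('nose',o+R@[.152+.07*np.cos(.3),-.08],'stop',o+R@[.136,0])
E
```

```text
B [[0.5243, -0.2239], [0.3785, -0.198], [0.5748, 0.0682], [0.429, 0.0907]]
D [[0.5815, -0.1233], [0.3576, -0.0843], [0.6349, 0.188], [0.4123, 0.2294]]
N [[0.6325, 0.2545], [0.5991, 0.2593]]
T [[0.4965, -0.0206], [0.4489, -0.1196]]
board 0.29644992745742504 0.29311252516720426 0.14815609645285685 0.1475698928327096
deck 0.31590041379814643 0.318462885436372 0.2272486324895767 0.22637192679910395
th 1.398680167408424 1.3995640754184784 origin deck [0.49655647 0.05246133]
B [[-0.2675, -0.0746], [-0.267, 0.0736], [0.0289, -0.0744], [0.0261, 0.0731]]
D [[-0.1587, -0.1137], [-0.1585, 0.1136], [0.1572, -0.1131], [0.16, 0.1132]]
N [[0.2223, -0.0994], [0.2213, -0.0657]]
T [[-0.072, -0.0124], [-0.1776, 0.0176]]
nose [0.61277113 0.2544509 ] stop [0.51978964 0.18646215]
```

The dimensions agree: board 296×148, deck 317×227, nose where expected. Next I turn the tool to the trolley's axes and close the fingers.

>>> {"method": "play_rows", "body": {
  "moves": [
    [[0,0,-0.1775,0.9,-0.75,-0.5,-1],[0,0,-0.1775,0.9,-0.75,-0.5,-1],[0,0,-0.1775,0.9,-0.75,-0.5,-1],[0,0,-0.1775,0.9,-0.75,-0.5,-1],[0,0,-0.1775,0.9,-0.75,-0.5,-1],[0,0,-0.1775,0.9,-0.75,-0.5,-1],[0,0,-0.1775,0.9,-0.75,-0.5,-1],[0,0,-0.1775,0.9,-0.75,-0.5,-1],[0,0,-0.1775,0.9,-0.75,-0.5,-1]]
  ],
  "newtons": 20
}}

```text
t: 1.0
tool_pos: [0.2529, -0.3815, 0.3325]
eef_rot: [0.764, 0.645, 0.0, -0.0]
force: [0.5, 0.4, 0.1]
finger_gap: 0.0181
grip_force: 0.0
```

```bash
cat > rel.py <<'E'
import numpy as np,sys
from station import ctrl
from scipy.spatial.transform import Rotation as Ro
o=np.array([.4966,.0525]);th=1.399
R=np.array([[np.cos(th),-np.sin(th)],[np.sin(th),np.cos(th)]])
def go(tx,ty,tz):
    s=ctrl.get_obs();Rt=Ro.from_quat(s['eef_rot']).as_matrix()
    w=np.r_[o+R@[tx,ty],tz]
    G=np.array([[np.cos(th),np.sin(th),0],[np.sin(th),-np.cos(th),0],[0,0,-1]])
    print('t',s['t'],'trolley pos',(R.T@(s['tool_pos'][:2]-o)).round(4),s['tool_pos'][2].round(4),'F',s['force'].round(2))
    print('shift mm',(Rt.T@(w-s['tool_pos'])*1000).round(1),'norm',(Rt.T@(w-s['tool_pos'])/.15).round(3),'turn',(Ro.from_matrix(Rt.T@G).as_rotvec()/2/np.pi).round(4))
if __name__=='__main__': go(*map(float,sys.argv[1:4]))
E
python3 rel.py .226 -.081 .16
```

```text
t 1.0 trolley pos [-0.4693  0.166 ] 0.3325 F [0.51 0.43 0.13]
shift mm [694.6 248.8 172.9] norm [4.63  1.659 1.152] turn [-0.0001 -0.0001  0.0004]
```

>>> {"method": "play_rows", "body": {
  "moves": [
    [[0,0,0,1,0.83,0,-1],[0,0,0,1,0.83,0,-1],[0,0,0,1,0.83,0,-1],[0,0,0,1,0.83,0,-1]]
  ]
}}

```text
t: 1.4
tool_pos: [0.4022, -0.2532, 0.3327]
eef_rot: [0.765, 0.644, 0.0, -0.0]
force: [0.7, -0.8, -0.2]
finger_gap: 0.0004
grip_force: 0.0
```

>>> {"method": "play_rows", "body": {
  "moves": [
    [[0,0,0,1,0.83,0,-1],[0,0,0,1,0.83,0,-1],[0,0,0,1,0.83,0,-1],[0,0,0,1,0.83,0,-1]]
  ]
}}

```text
t: 1.8
tool_pos: [0.5504, -0.1261, 0.3325]
eef_rot: [0.765, 0.644, -0.0, -0.0]
force: [0.2, -1.3, 1.0]
finger_gap: 0.0005
grip_force: 0.0
```

>>> {"method": "play_rows", "body": {
  "moves": [
    [[0,0,0,1,0,0,-1],[0,0,0,1,0,0,-1],[0,0,0,1,0,0,-1],[0,0,0,1,0,0,-1]]
  ]
}}

```text
t: 2.2
tool_pos: [0.5744, 0.025, 0.3325]
eef_rot: [0.763, 0.646, 0.0, -0.001]
force: [0.2, -0.5, -0.4]
finger_gap: 0.0006
grip_force: 0.0
```

>>> {"method": "play_rows", "body": {
  "moves": [
    [[0,0,0,1,0,0,-1],[0,0,0,1,0,0,-1],[0,0,0,1,0,0,-1],[0,0,0,1,0,0,-1],[0,0,0,1,0,0,-1]]
  ]
}}

```text
t: 2.7
tool_pos: [0.5997, 0.1678, 0.3322]
eef_rot: [0.765, 0.645, -0.001, -0.0]
force: [-0.1, -0.1, 0.1]
finger_gap: 0.0002
grip_force: 0.0
```

```bash
python3 rel.py .226 -.081 .16
python3 - <<'E'
from station import ctrl,optics
from h import *
from scipy.spatial.transform import Rotation as Ro
s=ctrl.get_obs();c=optics.camera('wrist');cv2.imwrite('pics/w1.png',c['img'])
T=np.eye(4);T[:3,:3]=Ro.from_quat(s['eef_rot']).as_matrix();T[:3,3]=s['tool_pos'];T=T@c['hand_eye']
import pickle;pickle.dump((c,T),open('w1.pkl','wb'))
E
```

```text
t 2.7 trolley pos [ 0.1312 -0.0818] 0.3322 F [-0.15 -0.11  0.1 ]
shift mm [ 94.9  -0.5 172.1] norm [ 0.632 -0.003  1.147] turn [-0.0001  0.0001  0.0003]
```

View pics/w1.png

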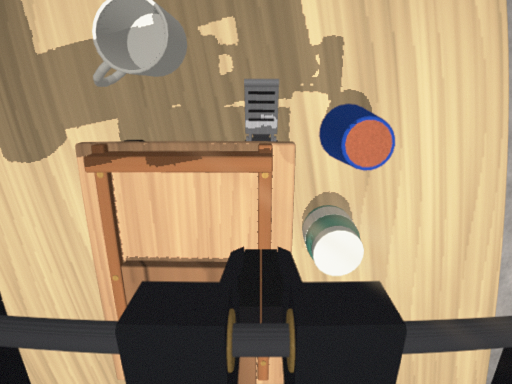

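Wrist view: the pedal nose edge is at row 79, columns 245–279, the blue look-alike at (360,140) and the mug at (130,35). The path down to the pedal is free.

Run:
```python
import pickle
from h import *
from rel import o,R
c,T=pickle.load(open('w1.pkl','rb'))
for uv,z in(((245,79),.087),((279,79),.087),((78,144),.115),((295,144),.115),((86,154),.145),((273,152),.145)):
  print(uv,(R.T@(onz(c,uv,z,T)[:2]-o)).round(4))
```

```text
(245, 79) [ 0.2231 -0.066 ]
(279, 79) [ 0.2231 -0.1011]
(78, 144) [0.1611 0.1063]
(295, 144) [ 0.1599 -0.1168]
(86, 154) [0.156  0.0832]
(273, 152) [ 0.157  -0.0936]
```

>>> {"method": "play_rows", "body": {
  "moves": [
    [[0,0,0,0.63,0,0,-1],[0,0,0,0.63,0,0,-1],[0,0,0,0.63,0,0,-1],[0,0,0,0.63,0,1,-1],[0,0,0,0.63,0,1,-1],[0,0,0,0.63,0,1,-1],[0,0,0,0.63,0,1,-1],[0,0,0,0.63,0,1,-1]]
  ]
}}

```text
t: 3.55
tool_pos: [0.6165, 0.2593, 0.1844]
eef_rot: [0.765, 0.644, 0.0, 0.0]
force: [0.7, -0.5, -0.0]
finger_gap: 0.0004
grip_force: 0.0
```

```bash
python3 rel.py .226 -.081 .120
```

```text
t 3.55 trolley pos [ 0.2243 -0.0827] 0.1844 F [ 0.68 -0.51 -0.02]
shift mm [ 1.7 -1.8 64.4] norm [ 0.011 -0.012  0.429] turn [ 0.0001 -0.     -0.    ]
```

>>> {"method": "play_rows", "body": {
  "moves": [
    [[0,0,0,0.01,0,0.2,-1],[0,0,0,0.01,0,0.4,-1],[0,0,0,0.01,0,0.45,-1],[0,0,0,0.01,0,0.45,-1],[0,0,0,0.01,0,0.45,-1]]
  ]
}}

```text
t: 4.05
tool_pos: [0.6171, 0.2623, 0.1182]
eef_rot: [0.765, 0.644, 0.002, 0.001]
force: [0.5, 0.5, 0.5]
finger_gap: 0.0003
grip_force: 0.0
```

>>> {"method": "play_rows", "body": {
  "moves": [
    [[0,0,0,0,0,0.01,-1],[0,0,0,0,0,0.02,-1],[0,0,0,0,0,0.03,-1],[0,0,0,0,0,0.04,-1],[0,0,0,0,0,0.05,-1],[0,0,0,0,0,0.05,-1]]
  ]
}}

```text
t: 4.65
tool_pos: [0.6161, 0.2626, 0.1087]
eef_rot: [0.764, 0.645, 0.001, 0.0]
force: [-1.1, 0.9, 4.9]
finger_gap: 0.0004
grip_force: 2.5
```

>>> {"method": "play_rows", "body": {
  "moves": [
    [[0,0,0,0,0,0.01,-1],[0,0,0,0,0,0.02,-1],[0,0,0,0,0,0.02,-1],[0,0,0,0,0,0.02,-1]]
  ]
}}

```text
t: 5.05
tool_pos: [0.6161, 0.2626, 0.1057]
eef_rot: [0.764, 0.645, 0.001, 0.0]
force: [-1.6, 1.2, 5.2]
finger_gap: 0.0005
grip_force: 2.8
```

>>> {"method": "play_rows", "body": {
  "moves": [
    [[0,0,0,0,0,0.01,-1],[0,0,0,0,0,0.02,-1],[0,0,0,0,0,0.03,-1],[0,0,0,0,0,0.04,-1],[0,0,0,0,0,0.045,-1],[0,0,0,0,0,0.045,-1]]
  ]
}}

```text
t: 5.65
tool_pos: [0.6161, 0.2626, 0.099]
eef_rot: [0.764, 0.645, 0.001, 0.0]
force: [-0.5, 1.3, 5.8]
finger_gap: 0.0005
grip_force: 2.8
```

>>> {"method": "play_rows", "body": {
  "moves": [
    [[0,0,0,0,0,0.004,-1],[0,0,0,0,0,0.007,-1],[0,0,0,0,0,0.007,-1]]
  ]
}}

```text
t: 5.95
tool_pos: [0.6161, 0.2627, 0.098]
eef_rot: [0.764, 0.645, 0.001, 0.0]
force: [-2.3, 1.0, 6.5]
finger_gap: 0.0006
grip_force: 3.1
```

>>> {"method": "play_rows", "body": {
  "moves": [
    [[0,0,0,0,0,0.004,-1],[0,0,0,0,0,0.007,-1],[0,0,0,0,0,0.007,-1]]
  ]
}}

```text
t: 6.25
tool_pos: [0.6161, 0.2626, 0.097]
eef_rot: [0.764, 0.645, 0.001, 0.0]
force: [-1.5, 1.0, 6.2]
finger_gap: 0.0004
grip_force: 3.1
```

>>> {"method": "play_rows", "body": {
  "moves": [
    [[0,0,0,0,0,0.004,-1],[0,0,0,0,0,0.007,-1],[0,0,0,0,0,0.007,-1]]
  ]
}}

```text
t: 6.55
tool_pos: [0.6161, 0.2627, 0.0959]
eef_rot: [0.764, 0.645, 0.001, 0.0]
force: [-1.2, 1.1, 6.0]
finger_gap: 0.0001
grip_force: 3.1
```

>>> {"method": "play_rows", "body": {
  "moves": [
    [[0,0,0,0,0,0.004,-1],[0,0,0,0,0,0.007,-1],[0,0,0,0,0,0.007,-1]]
  ]
}}

```text
t: 6.85
tool_pos: [0.6161, 0.2627, 0.0949]
eef_rot: [0.764, 0.645, 0.001, 0.0]
force: [-1.3, 2.2, 6.0]
finger_gap: 0.0006
grip_force: 3.1
```

>>> {"method": "play_rows", "body": {
  "moves": [
    [[0,0,0,0,0,0.004,-1],[0,0,0,0,0,0.008,-1],[0,0,0,0,0,0.008,-1]]
  ]
}}

```text
t: 7.15
tool_pos: [0.6161, 0.2627, 0.0937]
eef_rot: [0.764, 0.645, 0.001, 0.0]
force: [-0.6, 0.7, 6.3]
finger_gap: 0.0005
grip_force: 3.0
```

>>> {"method": "play_rows", "body": {
  "moves": [
    [[0,0,0,0,0,0.004,-1],[0,0,0,0,0,0.008,-1],[0,0,0,0,0,0.008,-1]]
  ]
}}

```text
t: 7.45
tool_pos: [0.6161, 0.2626, 0.0925]
eef_rot: [0.764, 0.645, 0.001, 0.0]
force: [-1.8, 1.1, 5.8]
finger_gap: 0.0003
grip_force: 3.0
```

>>> {"method": "play_rows", "body": {
  "moves": [
    [[0,0,0,0,0,0.004,-1],[0,0,0,0,0,0.008,-1],[0,0,0,0,0,0.008,-1]]
  ]
}}

```text
t: 7.75
tool_pos: [0.6161, 0.2627, 0.0912]
eef_rot: [0.764, 0.645, 0.001, 0.0]
force: [-0.8, 1.4, 6.3]
finger_gap: 0.0006
grip_force: 3.0
```

>>> {"method": "play_rows", "body": {
  "moves": [
    [[0,0,0,0,0,0.004,-1],[0,0,0,0,0,0.008,-1],[0,0,0,0,0,0.008,-1]]
  ]
}}

```text
t: 8.05
tool_pos: [0.6161, 0.2626, 0.09]
eef_rot: [0.764, 0.645, 0.001, 0.0]
force: [-0.4, 1.2, 5.3]
finger_gap: 0.0005
grip_force: 3.0
```

>>> {"method": "play_rows", "body": {
  "moves": [
    [[0,0,0,0,0,0.004,-1],[0,0,0,0,0,0.008,-1],[0,0,0,0,0,0.008,-1]]
  ]
}}

```text
t: 8.35
tool_pos: [0.6161, 0.2626, 0.0888]
eef_rot: [0.764, 0.645, 0.001, 0.0]
force: [-1.8, 0.9, 6.2]
finger_gap: 0.0005
grip_force: 3.0
```

>>> {"method": "play_rows", "body": {
  "moves": [
    [[0,0,0,0,0,0.004,-1],[0,0,0,0,0,0.008,-1],[0,0,0,0,0,0.008,-1]]
  ]
}}

```text
t: 8.65
tool_pos: [0.6161, 0.2626, 0.0877]
eef_rot: [0.764, 0.645, 0.001, 0.0]
force: [-1.4, 0.6, 5.1]
finger_gap: 0.0003
grip_force: 3.0
```

>>> {"method": "play_rows", "body": {
  "moves": [
    [[0,0,0,0,0,0.004,-1],[0,0,0,0,0,0.008,-1],[0,0,0,0,0,0.008,-1]]
  ]
}}

```text
t: 8.95
tool_pos: [0.6161, 0.2627, 0.0864]
eef_rot: [0.764, 0.645, 0.001, 0.0]
force: [-1.0, 1.9, 6.3]
finger_gap: 0.0007
grip_force: 3.0
```

>>> {"method": "play_rows", "body": {
  "moves": [
    [[0,0,0,0,0,0.004,-1],[0,0,0,0,0,0.008,-1],[0,0,0,0,0,0.008,-1]]
  ]
}}

```text
t: 9.25
tool_pos: [0.6161, 0.2626, 0.0852]
eef_rot: [0.764, 0.645, 0.001, 0.0]
force: [-1.6, 1.1, 6.0]
finger_gap: 0.0004
grip_force: 3.0
```

>>> {"method": "play_rows", "body": {
  "moves": [
    [[0,0,0,0,0,0.003,-1],[0,0,0,0,0,0.006,-1],[0,0,0,0,0,0.006,-1]]
  ]
}}

```text
t: 9.55
tool_pos: [0.6161, 0.2627, 0.0843]
eef_rot: [0.764, 0.645, 0.001, 0.0]
force: [-2.5, 1.3, 6.3]
finger_gap: 0.0005
grip_force: 3.0
```

>>> {"method": "play_rows", "body": {
  "moves": [
    [[0,0,0,0,0,0.004,-1],[0,0,0,0,0,0.008,-1],[0,0,0,0,0,0.008,-1]]
  ]
}}

```text
t: 9.85
tool_pos: [0.6161, 0.2626, 0.0831]
eef_rot: [0.764, 0.645, 0.001, 0.0]
force: [-1.5, 2.1, 6.0]
finger_gap: 0.0005
grip_force: 3.0
```

>>> {"method": "play_rows", "body": {
  "moves": [
    [[0,0,0,0,0,0.003,-1],[0,0,0,0,0,0.006,-1],[0,0,0,0,0,0.006,-1]]
  ]
}}

```text
t: 10.15
tool_pos: [0.6161, 0.2626, 0.0822]
eef_rot: [0.764, 0.645, 0.001, 0.0]
force: [-2.2, 0.9, 6.3]
finger_gap: 0.0006
grip_force: 3.1
```

>>> {"method": "play_rows", "body": {
  "moves": [
    [[0,0,0,0,0,0.003,-1],[0,0,0,0,0,0.006,-1],[0,0,0,0,0,0.006,-1]]
  ]
}}

```text
t: 10.45
tool_pos: [0.6161, 0.2626, 0.0813]
eef_rot: [0.764, 0.645, 0.001, 0.0]
force: [-1.1, -0.3, 6.9]
finger_gap: 0.0001
grip_force: 3.1
```

>>> {"method": "play_rows", "body": {
  "moves": [
    [[0,0,0,0,0,0.003,-1],[0,0,0,0,0,0.007,-1],[0,0,0,0,0,0.007,-1]]
  ]
}}

```text
t: 10.75
tool_pos: [0.6161, 0.2625, 0.0803]
eef_rot: [0.764, 0.645, 0.001, 0.0]
force: [-1.3, 1.3, 6.0]
finger_gap: 0.0002
grip_force: 3.0
```

>>> {"method": "play_rows", "body": {
  "moves": [
    [[0,0,0,0,0,0.003,-1],[0,0,0,0,0,0.006,-1],[0,0,0,0,0,0.006,-1]]
  ]
}}

```text
t: 11.05
tool_pos: [0.6161, 0.2625, 0.0794]
eef_rot: [0.764, 0.645, 0.001, 0.0]
force: [-2.5, -0.2, 5.7]
finger_gap: 0.0006
grip_force: 3.1
```

>>> {"method": "play_rows", "body": {
  "moves": [
    [[0,0,0,0,0,0.003,-1],[0,0,0,0,0,0.006,-1],[0,0,0,0,0,0.006,-1]]
  ]
}}

```text
t: 11.35
tool_pos: [0.6161, 0.2624, 0.0784]
eef_rot: [0.764, 0.645, 0.001, 0.0]
force: [-1.4, 0.0, 6.5]
finger_gap: 0.0003
grip_force: 3.1
```

>>> {"method": "play_rows", "body": {
  "moves": [
    [[0,0,0,0,0,0.003,-1],[0,0,0,0,0,0.007,-1],[0,0,0,0,0,0.007,-1]]
  ]
}}

```text
t: 11.65
tool_pos: [0.6161, 0.2624, 0.0776]
eef_rot: [0.764, 0.645, 0.001, 0.0]
force: [-2.2, 0.3, 7.4]
finger_gap: 0.0006
grip_force: 3.6
```

>>> {"method": "play_rows", "body": {
  "moves": [
    [[0,0,0,0,0,0.003,-1],[0,0,0,0,0,0.006,-1],[0,0,0,0,0,0.006,-1]]
  ]
}}

```text
t: 11.95
tool_pos: [0.6161, 0.2623, 0.077]
eef_rot: [0.764, 0.645, 0.001, 0.0]
force: [-3.0, -0.9, 10.1]
finger_gap: 0.0003
grip_force: 4.5
```

>>> {"method": "play_rows", "body": {
  "moves": [
    [[0,0,0,0,0,0.003,-1],[0,0,0,0,0,0.006,-1],[0,0,0,0,0,0.006,-1]]
  ]
}}

```text
t: 12.25
tool_pos: [0.6162, 0.2623, 0.0764]
eef_rot: [0.764, 0.645, 0.001, 0.001]
force: [-3.7, -0.8, 10.9]
finger_gap: 0.0004
grip_force: 5.4
```

>>> {"method": "play_rows", "body": {
  "moves": [
    [[0,0,0,0,0,0.003,-1],[0,0,0,0,0,0.006,-1],[0,0,0,0,0,0.006,-1],[0,0,0,0,0,0.006,-1]]
  ]
}}

```text
t: 12.65
tool_pos: [0.6161, 0.2623, 0.0758]
eef_rot: [0.764, 0.645, 0.001, 0.001]
force: [-3.8, -2.0, 12.3]
finger_gap: 0.001
grip_force: 6.4
```

>>> {"method": "play_rows", "body": {
  "moves": [
    [[0,0,0,0,0,0.003,-1],[0,0,0,0,0,0.005,-1],[0,0,0,0,0,0.005,-1],[0,0,0,0,0,0.005,-1]]
  ]
}}

```text
t: 13.05
tool_pos: [0.6162, 0.2623, 0.0753]
eef_rot: [0.764, 0.645, 0.001, 0.001]
force: [-5.6, -2.1, 15.3]
finger_gap: 0.0008
grip_force: 7.2
```

```bash
python3 rel.py .2 -.081 .07
```

```text
t 13.05 trolley pos [ 0.2271 -0.0819] 0.0753 F [-5.55 -2.15 15.26]
shift mm [-27.1  -1.    5.3] norm [-0.181 -0.007  0.035] turn [ 0.0003 -0.0001  0.0004]
```

>>> {"method": "play_rows", "body": {
  "moves": [
    [[0,0,0,0,0,0.002,-1],[0,0,0,0,0,0.003,-1],[0,0,0,0,0,0.003,-1],[0,0,0,0,0,0.003,-1]]
  ]
}}

```text
t: 13.45
tool_pos: [0.6162, 0.2623, 0.075]
eef_rot: [0.764, 0.645, 0.001, 0.001]
force: [-6.0, -1.8, 16.1]
finger_gap: 0.0004
grip_force: 7.7
```

>>> {"method": "play_rows", "body": {
  "moves": [
    [[0,0,0,0,0,0,-1],[0,0,0,0,0,0,-1]]
  ]
}}

```text
t: 13.65
tool_pos: [0.6162, 0.2623, 0.0751]
eef_rot: [0.764, 0.645, 0.001, 0.001]
force: [-5.8, -2.2, 16.2]
finger_gap: 0.0003
grip_force: 7.7
```

>>> {"method": "play_rows", "body": {
  "moves": [
    [[0,0,0,0,0,-0.01,-1],[0,0,0,0,0,-0.02,-1],[0,0,0,0,0,-0.04,-1],[0,0,0,0,0,-0.2,-1],[0,0,0,0,0,-0.6,-1],[0,0,0,0,0,-0.95,-1],[0,0,0,0,0,-1,-1]]
  ]
}}

```text
t: 14.35
tool_pos: [0.6168, 0.2626, 0.2278]
eef_rot: [0.764, 0.645, 0.003, 0.002]
force: [0.3, 0.3, -1.7]
finger_gap: 0.0005
grip_force: 0.0
```

>>> {"method": "play_rows", "body": {
  "moves": [
    [[0,0,0,0,0,-0.72,0.4],[0,0,0,0,0,-0.72,0.4],[0,0,0,-0.3,0,-0.72,0.4],[0,0,0,-0.6,0,-0.72,0.4],[0,0,0,-0.9,0,-0.72,0.4],[0,0,0,-1,0,-0.72,0.4]]
  ]
}}

```text
t: 14.95
tool_pos: [0.59, 0.1113, 0.3307]
eef_rot: [0.765, 0.643, -0.0, 0.0]
force: [-0.4, 0.3, 0.4]
finger_gap: 0.0468
grip_force: 0.0
```

>>> {"method": "play_rows", "body": {
  "moves": [
    [[0,0,0,-0.33,-0.2,0,0.4],[0,0,0,-0.66,-0.4,0,0.4],[0,0,0,-1,-0.55,0,0.4],[0,0,0,-1,-0.55,0,0.4]]
  ]
}}

```text
t: 15.35
tool_pos: [0.4821, -0.0211, 0.3308]
eef_rot: [0.765, 0.644, -0.0, 0.0]
force: [0.2, 0.6, -0.1]
finger_gap: 0.0615
grip_force: 0.0
```

>>> {"method": "play_rows", "body": {
  "moves": [
    [[0,0,0,-0.33,0,0,0.4],[0,0,0,-0.66,0,0,0.4],[0,0,0,-1,0,0,0.4],[0,0,0,-1,0,0,0.4]]
  ]
}}

```text
t: 15.75
tool_pos: [0.4581, -0.1716, 0.3299]
eef_rot: [0.766, 0.642, -0.0, -0.0]
force: [-0.3, 0.2, 0.2]
finger_gap: 0.0618
grip_force: 0.0
```

>>> {"method": "play_rows", "body": {
  "moves": [
    [[0,0,0,-0.33,0,0,0.4],[0,0,0,-0.66,0,0,0.4],[0,0,0,-0.66,0,0,0.4],[0,0,0,-0.66,0,0,0.4]]
  ]
}}

```text
t: 16.15
tool_pos: [0.4421, -0.2648, 0.3301]
eef_rot: [0.765, 0.644, 0.0, -0.001]
force: [0.6, 0.2, -0.7]
finger_gap: 0.0616
grip_force: 0.0
```

```bash
python3 rel.py -.30 0 .139
python3 - <<'E'
from station import ctrl,optics
import pickle,numpy as np,cv2
c=optics.camera('top'); d=pickle.load(open('cams.pkl','rb'))['top']['img']
cv2.imwrite('pics/top2.png',np.hstack([cv2.resize(x[145:290,150:400],None,fx=1.6,fy=1.6) for x in(d,c['img'])]))
E
```

```text
t 16.15 trolley pos [-0.322  -0.0006] 0.3301 F [ 0.56  0.2  -0.67]
shift mm [ 21.8  -0.4 191.1] norm [ 0.145 -0.003  1.274] turn [-0.0001 -0.0002  0.0002]
```

View pics/top2.png

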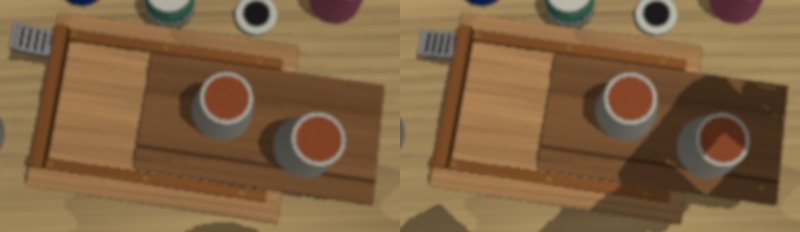

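Left is before, right is now: the pedal is down and the trolley has moved by no more than about 2 mm. The board and tumblers are unchanged. I lower the tool behind the board's rear end.

>>> {"method": "play_rows", "body": {
  "moves": [
    [[0,0,0,0,0,0.33,0.4],[0,0,0,0,0,0.66,0.4],[0,0,0,0,0,1,0.4],[0,0,0,0,0,1,0.4]]
  ]
}}

```text
t: 16.6
tool_pos: [0.4405, -0.2615, 0.1761]
eef_rot: [0.764, 0.645, -0.0, -0.005]
force: [-0.9, 0.5, -0.2]
finger_gap: 0.0618
grip_force: 0.0
```

>>> {"method": "play_rows", "body": {
  "moves": [
    [[0,0,0,0,0,0.2,0.4],[0,0,0,0,0,0.27,0.4],[0,0,0,0.1,0,0.27,0.4],[0,0,0,0.2,0,0.27,0.4],[0,0,0,0.23,0,0.27,0.4],[0,0,0,0.23,0,0.27,0.4]]
  ]
}}

```text
t: 17.2
tool_pos: [0.4482, -0.23, 0.1412]
eef_rot: [0.764, 0.645, 0.0, 0.001]
force: [-0.0, -0.0, 1.2]
finger_gap: 0.0616
grip_force: 0.0
```

```bash
python3 rel.py -.276 0 .139
```

```text
t 17.2 trolley pos [-0.2866 -0.0006] 0.1412 F [-0.02 -0.03  1.2 ]
shift mm [10.6 -0.6  2.2] norm [ 0.071 -0.004  0.014] turn [0.0003 0.0001 0.0006]
```

Slow approach until contact, then a slow push of about 2 mm per row.

>>> {"method": "play_rows", "body": {
  "moves": [
    [[0,0,0,0.02,0,0.013,0.4],[0,0,0,0.04,0,0.013,0.4],[0,0,0,0.055,0,0.013,0.4],[0,0,0,0.07,0,0.013,0.4],[0,0,0,0.08,0,0.013,0.4],[0,0,0,0.09,0,0.013,0.4],[0,0,0,0.1,0,0.013,0.4],[0,0,0,0.11,0,0.013,0.4]]
  ]
}}

```text
t: 18.0
tool_pos: [0.4505, -0.2147, 0.1382]
eef_rot: [0.765, 0.645, -0.0, 0.0]
force: [-0.9, -4.6, 1.3]
finger_gap: 0.0616
grip_force: 2.5
```

>>> {"method": "play_rows", "body": {
  "moves": [
    [[0,0,0,0.005,0,0,0.4],[0,0,0,0.01,0,0,0.4],[0,0,0,0.02,0,0,0.4],[0,0,0,0.03,0,0,0.4],[0,0,0,0.04,0,0,0.4],[0,0,0,0.05,0,0,0.4]]
  ]
}}

```text
t: 18.6
tool_pos: [0.4517, -0.2073, 0.1382]
eef_rot: [0.764, 0.645, -0.0, 0.0]
force: [-0.0, -4.6, 1.6]
finger_gap: 0.0615
grip_force: 2.6
```

>>> {"method": "play_rows", "body": {
  "moves": [
    [[0,0,0,0.01,0,0,0.4],[0,0,0,0.025,0,0,0.4],[0,0,0,0.04,0,0,0.4],[0,0,0,0.055,0,0,0.4],[0,0,0,0.07,0,0,0.4],[0,0,0,0.085,0,0,0.4],[0,0,0,0.1,0,0,0.4],[0,0,0,0.115,0,0,0.4],[0,0,0,0.13,0,0,0.4],[0,0,0,0.145,0,0,0.4],[0,0,0,0.155,0,0,0.4],[0,0,0,0.16,0,0,0.4]]
  ]
}}

```text
t: 19.8
tool_pos: [0.4558, -0.1836, 0.1382]
eef_rot: [0.764, 0.645, -0.0, 0.0]
force: [-0.2, -4.5, 2.1]
finger_gap: 0.0616
grip_force: 2.6
```

```bash
python3 rel.py -.169 0 .138
python3 - <<'E'
from station import ctrl,optics
import pickle,numpy as np,cv2
c=optics.camera('top'); d=pickle.load(open('cams.pkl','rb'))['top']['img']
cv2.imwrite('pics/top3.png',np.hstack([cv2.resize(x[145:290,150:400],None,fx=1.6,fy=1.6) for x in(d,c['img'])]))
# shift of the pedal-end of the trolley by phase correlation on a patch
r=(slice(150,175),slice(180,240))
for n,r in(('rail',(slice(150,175),slice(175,240))),('lower',(slice(240,275),slice(160,220)))):
  print(n,cv2.phaseCorrelate(*[np.float32(cv2.cvtColor(x,6))[r] for x in(d,c['img'])]))
E
```

```text
t 19.8 trolley pos [-2.396e-01 -1.000e-04] 0.1382 F [-0.2  -4.55  2.1 ]
shift mm [70.6  0.   0.2] norm [0.471 0.    0.001] turn [0.     0.     0.0004]
rail ((1.101086187301803, 0.7317974703649401), 0.8772508796056112)
lower ((1.660522693851732, 0.05275554734926402), 0.5823159447422734)
```

View pics/top3.png

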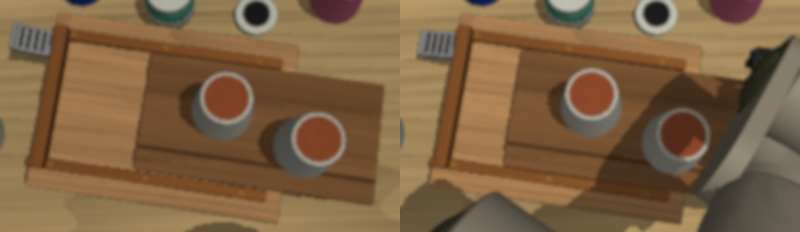

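The board slides with the tumblers riding on it, and the trolley is about 3 mm from its start. Pushing on.

>>> {"method": "play_rows", "body": {
  "moves": [
    [[0,0,0,0.01,0,0,0.4],[0,0,0,0.025,0,0,0.4],[0,0,0,0.04,0,0,0.4],[0,0,0,0.055,0,0,0.4],[0,0,0,0.07,0,0,0.4],[0,0,0,0.085,0,0,0.4],[0,0,0,0.1,0,0,0.4],[0,0,0,0.115,0,0,0.4],[0,0,0,0.13,0,0,0.4],[0,0,0,0.145,0,0,0.4],[0,0,0,0.16,0,0,0.4],[0,0,0,0.17,0,0,0.4]]
  ]
}}

```text
t: 21.05
tool_pos: [0.4601, -0.1585, 0.1382]
eef_rot: [0.764, 0.645, -0.0, 0.0]
force: [-1.6, -5.4, 1.3]
finger_gap: 0.0617
grip_force: 2.7
```

>>> {"method": "play_rows", "body": {
  "moves": [
    [[0,0,0,0.01,0,0,0.4],[0,0,0,0.025,0,0,0.4],[0,0,0,0.04,0,0,0.4],[0,0,0,0.055,0,0,0.4],[0,0,0,0.07,0,0,0.4],[0,0,0,0.085,0,0,0.4],[0,0,0,0.1,0,0,0.4],[0,0,0,0.115,0,0,0.4],[0,0,0,0.13,0,0,0.4],[0,0,0,0.145,0,0,0.4],[0,0,0,0.16,0,0,0.4],[0,0,0,0.17,0,0,0.4]]
  ]
}}

```text
t: 22.25
tool_pos: [0.4644, -0.1334, 0.1382]
eef_rot: [0.764, 0.645, -0.0, 0.0]
force: [-1.7, -5.5, 2.9]
finger_gap: 0.0619
grip_force: 2.8
```

```bash
python3 rel.py -.172 0 .138
```

```text
t 22.25 trolley pos [-0.1886 -0.    ] 0.1382 F [-1.73 -5.48  2.92]
shift mm [16.6  0.   0.2] norm [0.111 0.    0.001] turn [0.     0.0001 0.0003]
```

>>> {"method": "play_rows", "body": {
  "moves": [
    [[0,0,0,0.01,0,0,0.4],[0,0,0,0.02,0,0,0.4],[0,0,0,0.03,0,0,0.4],[0,0,0,0.04,0,0,0.4],[0,0,0,0.05,0,0,0.4],[0,0,0,0.06,0,0,0.4],[0,0,0,0.06,0,0,0.4]]
  ]
}}

```text
t: 22.95
tool_pos: [0.4659, -0.1244, 0.1382]
eef_rot: [0.765, 0.645, 0.0, 0.0]
force: [-0.7, -4.7, 1.9]
finger_gap: 0.0615
grip_force: 2.1
```

>>> {"method": "play_rows", "body": {
  "moves": [
    [[0,0,0,0.005,0,0,0.4],[0,0,0,0.01,0,0,0.4],[0,0,0,0.014,0,0,0.4],[0,0,0,0.014,0,0,0.4]]
  ]
}}

```text
t: 23.35
tool_pos: [0.4663, -0.1225, 0.1382]
eef_rot: [0.765, 0.645, -0.0, 0.0]
force: [-0.0, -5.8, 0.8]
finger_gap: 0.0618
grip_force: 2.6
```

>>> {"method": "play_rows", "body": {
  "moves": [
    [[0,0,0,0.005,0,0,0.4],[0,0,0,0.01,0,0,0.4],[0,0,0,0.01,0,0,0.4]]
  ]
}}

```text
t: 23.65
tool_pos: [0.4665, -0.121, 0.1381]
eef_rot: [0.765, 0.645, -0.0, 0.0]
force: [-0.8, -4.6, 2.8]
finger_gap: 0.0619
grip_force: 2.6
```

>>> {"method": "play_rows", "body": {
  "moves": [
    [[0,0,0,0.005,0,0,0.4],[0,0,0,0.01,0,0,0.4],[0,0,0,0.01,0,0,0.4]]
  ]
}}

```text
t: 23.95
tool_pos: [0.4668, -0.1196, 0.1382]
eef_rot: [0.765, 0.645, -0.0, 0.0]
force: [-1.1, -5.0, 2.1]
finger_gap: 0.0617
grip_force: 2.6
```

>>> {"method": "play_rows", "body": {
  "moves": [
    [[0,0,0,0.005,0,0,0.4],[0,0,0,0.01,0,0,0.4],[0,0,0,0.01,0,0,0.4]]
  ]
}}

```text
t: 24.25
tool_pos: [0.4669, -0.1187, 0.1382]
eef_rot: [0.764, 0.645, -0.001, 0.001]
force: [-1.8, -9.4, 1.7]
finger_gap: 0.0615
grip_force: 4.6
```

>>> {"method": "play_rows", "body": {
  "moves": [
    [[0,0,0,0.005,0,0,0.4],[0,0,0,0.009,0,0,0.4],[0,0,0,0.009,0,0,0.4]]
  ]
}}

```text
t: 24.55
tool_pos: [0.4671, -0.1178, 0.1382]
eef_rot: [0.765, 0.645, -0.001, 0.001]
force: [-2.4, -12.7, 1.8]
finger_gap: 0.0618
grip_force: 6.0
```

The force has risen from 5 to 12.7 N at TCP x ≈ -0.173, where home is expected. Hold briefly, then back off and look.

>>> {"method": "play_rows", "body": {
  "moves": [
    [[0,0,0,0,0,0,0.4],[0,0,0,0,0,0,0.4],[0,0,0,0,0,0,0.4],[0,0,0,0,0,0,0.4]]
  ]
}}

```text
t: 24.95
tool_pos: [0.4671, -0.1178, 0.1382]
eef_rot: [0.765, 0.645, -0.001, 0.001]
force: [-3.4, -12.1, 2.5]
finger_gap: 0.0617
grip_force: 6.0
```

>>> {"method": "play_rows", "body": {
  "moves": [
    [[0,0,0,-0.01,0,0,0.4],[0,0,0,-0.03,0,0,0.4],[0,0,0,-0.1,0,0,0.4],[0,0,0,-0.3,0,0,0.4],[0,0,0,-0.4,0,-0.2,0.4],[0,0,0,-0.4,0,-0.5,0.4],[0,0,0,-0.4,0,-0.8,0.4],[0,0,0,-0.4,0,-1,0.4],[0,0,0,-0.4,0,-1,0.4]]
  ]
}}

```text
t: 25.85
tool_pos: [0.4577, -0.1765, 0.2917]
eef_rot: [0.764, 0.645, 0.001, 0.003]
force: [0.0, -0.5, -0.5]
finger_gap: 0.0615
grip_force: 0.0
```

```bash
python3 rel.py .219 -.0835 .33
python3 - <<'E'
from station import ctrl,optics
import pickle,numpy as np,cv2
c=optics.camera('top'); s=optics.camera('scene');d=pickle.load(open('cams.pkl','rb'))['top']['img']
pickle.dump((c,s),open('c4.pkl','wb'))
a=cv2.resize(c['img'][145:290,150:350],None,fx=2,fy=2,interpolation=2);b=cv2.resize(s['img'][90:262,180:380],None,fx=2,fy=2,interpolation=2)
a=cv2.copyMakeBorder(a,0,b.shape[0]-a.shape[0],0,0,0)
cv2.imwrite('pics/v4.png',np.hstack([a,b]))
for n,r in(('rail',(slice(150,175),slice(175,240))),):
  print(n,cv2.phaseCorrelate(*[np.float32(cv2.cvtColor(x,6))[r] for x in(d,c['img'])]))
E
```

```text
t 25.85 trolley pos [-0.2323 -0.0009] 0.2917 F [ 0.05 -0.45 -0.48]
shift mm [451.   83.9 -38.9] norm [ 3.007  0.559 -0.259] turn [0.001  0.0004 0.0004]
rail ((0.6945797482543199, 0.6819438640514761), 0.6659098500675625)
```

View pics/v4.png

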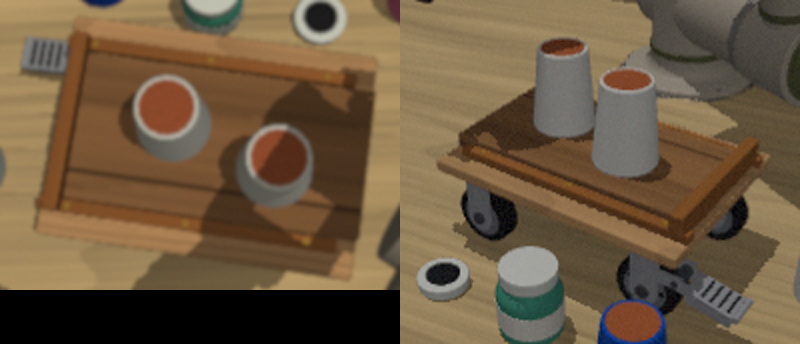

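The board is home: its front meets the stop and its rear is flush. The tumblers stand and the pedal is down. Back to the pedal, with a wrist view on the way.

>>> {"method": "play_rows", "body": {
  "moves": [
    [[0,0,0,0.33,0.28,-0.26,0.4],[0,0,0,0.66,0.56,-0.26,0.4],[0,0,0,1,0.56,-0.26,0.4],[0,0,0,1,0.56,-0.26,0.4]]
  ]
}}

```text
t: 26.35
tool_pos: [0.5661, -0.0397, 0.3249]
eef_rot: [0.764, 0.645, -0.001, -0.002]
force: [-0.1, -0.1, -0.0]
finger_gap: 0.0617
grip_force: 0.0
```

>>> {"method": "play_rows", "body": {
  "moves": [
    [[0,0,0,0.33,0,0,0.4],[0,0,0,0.66,0,0,0.4],[0,0,0,1,0,0,0.4],[0,0,0,1,0,0,0.4]]
  ]
}}

```text
t: 26.75
tool_pos: [0.5903, 0.1107, 0.3244]
eef_rot: [0.762, 0.647, -0.001, -0.002]
force: [0.1, -0.8, -0.1]
finger_gap: 0.0617
grip_force: 0.0
```

>>> {"method": "play_rows", "body": {
  "moves": [
    [[0,0,0,0.2,0,0,0.4],[0,0,0,0.41,0,0,0.4],[0,0,0,0.41,0,0,0.4],[0,0,0,0.41,0,0,0.4]]
  ]
}}

```text
t: 27.15
tool_pos: [0.6008, 0.1659, 0.3253]
eef_rot: [0.764, 0.645, -0.001, -0.001]
force: [-0.3, -1.6, -0.2]
finger_gap: 0.0617
grip_force: 0.0
```

```bash
python3 rel.py .219 -.0835 .13
python3 - <<'E'
from station import ctrl,optics
from h import *
from scipy.spatial.transform import Rotation as Ro
s=ctrl.get_obs();c=optics.camera('wrist');cv2.imwrite('pics/w2.png',cv2.resize(c['img'][40:200,180:380],None,fx=4,fy=3.75,interpolation=2)[:600])
T=np.eye(4);T[:3,:3]=Ro.from_quat(s['eef_rot']).as_matrix();T[:3,3]=s['tool_pos'];T=T@c['hand_eye']
import pickle;pickle.dump((c,T),open('w2.pkl','wb'))
E
```

```text
t 27.15 trolley pos [ 0.1296 -0.0833] 0.3253 F [-0.35 -1.55 -0.17]
shift mm [ 89.6   1.  195.2] norm [0.597 0.007 1.302] turn [-0.0005  0.0002  0.0004]
```

View pics/w2.png

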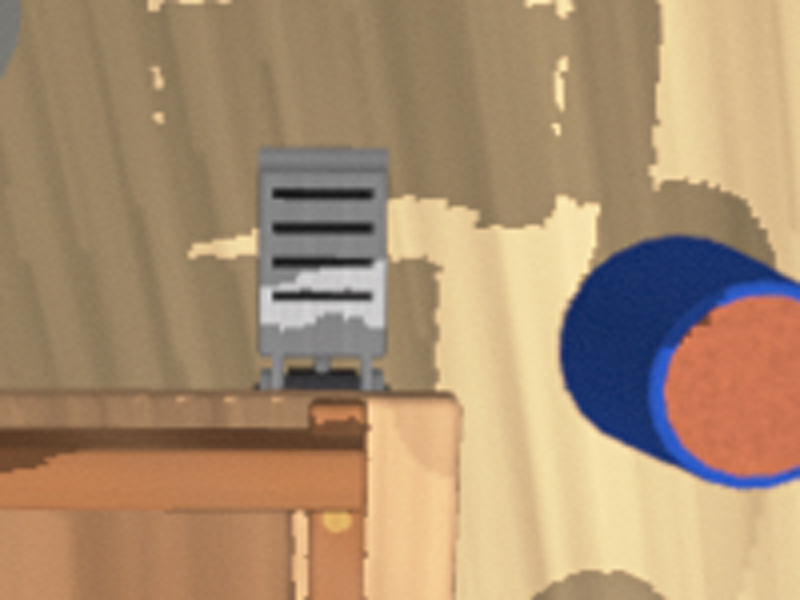

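The nose corners are at full-image (244.8,80) and (277.3,80). The blue look-alike stands to the right of the pedal; I check that it and the mug are clear of the gripper body.

Run:
```python
import pickle
from h import *
from rel import o,R
c,T=pickle.load(open('w2.pkl','rb'));L=lambda uv,z:(R.T@(onz(c,uv,z,T)[:2]-o)).round(4)
for z in(.050,.055): print('nose',z,L((244.8,80),z),L((277.3,80),z))
print('deck edge',L((200,144),.115))
print('blue top centre',L((180+745/4,40+385/3.75),.1),'left',L((180+650/4,40+385/3.75),.1))
c1,T1=pickle.load(open('w1.pkl','rb'))
for uv in((95,35),(167,35),(130,0),(130,72),(97,85)):print('mug',(R.T@(onz(c1,uv,.092,T1)[:2]-o)).round(4))
```

```text
nose 0.05 [ 0.2211 -0.0653] [ 0.2212 -0.1016]
nose 0.055 [ 0.221  -0.0655] [ 0.221  -0.1014]
deck edge [ 0.1591 -0.0235]
blue top centre [ 0.159  -0.1925] left [ 0.1587 -0.1676]
mug [0.2691 0.0862]
mug [0.2664 0.0115]
mug [0.3008 0.0471]
mug [0.2315 0.0523]
mug [0.2195 0.0892]
```

>>> {"method": "play_rows", "body": {
  "moves": [
    [[0,0,0,0.3,0,0,0.4],[0,0,0,0.576,0,0,0.4],[0,0,0,0.576,0,0.33,0.4],[0,0,0,0.576,0,0.66,0.4],[0,0,0,0.576,0,1,0.4],[0,0,0,0.576,0,1,0.4],[0,0,0,0.576,0,1,0.4]]
  ]
}}

```text
t: 27.9
tool_pos: [0.6161, 0.2505, 0.1781]
eef_rot: [0.765, 0.644, -0.0, -0.0]
force: [0.7, 0.1, 0.6]
finger_gap: 0.0616
grip_force: 0.0
```

```bash
python3 rel.py .216 -.0835 .060
```

```text
t 27.9 trolley pos [ 0.2155 -0.0839] 0.1781 F [0.67 0.12 0.57]
shift mm [  0.5  -0.4 118.1] norm [ 0.003 -0.003  0.787] turn [-0.      0.      0.0001]
```

Descend, then close gently on the pedal's sides.

>>> {"method": "play_rows", "body": {
  "moves": [
    [[0,0,0,0,0,0.2,0.4],[0,0,0,0,0,0.4,0.4],[0,0,0,0,0,0.55,0.4],[0,0,0,0,0,0.68,0.4],[0,0,0,0,0,0.75,0.4],[0,0,0,0,0,0.787,0.4],[0,0,0,0,0,0.787,0.4]]
  ]
}}

```text
t: 28.6
tool_pos: [0.6163, 0.2515, 0.0602]
eef_rot: [0.765, 0.645, 0.001, 0.0]
force: [-0.4, 0.1, 0.5]
finger_gap: 0.0615
grip_force: 0.0
```

>>> {"method": "play_rows", "body": {
  "moves": [
    [[0,0,0,0,0,0,0.1],[0,0,0,0,0,0,-0.05],[0,0,0,0,0,0,-0.12],[0,0,0,0,0,0,-0.3],[0,0,0,0,0,0,-0.5],[0,0,0,0,0,0,-1],[0,0,0,0,0,0,-1],[0,0,0,0,0,0,-1]]
  ],
  "newtons": 25
}}

```text
t: 29.4
tool_pos: [0.6147, 0.2518, 0.0595]
eef_rot: [0.764, 0.645, -0.001, -0.001]
force: [-5.4, 0.1, 5.2]
finger_gap: 0.0356
grip_force: 25.0
```

>>> {"method": "play_rows", "body": {
  "moves": [
    [[0,0,0,0,0,-0.01,-1],[0,0,0,0,0,-0.02,-1],[0,0,0,0.003,0,-0.035,-1],[0,0,0,0.005,0,-0.05,-1],[0,0,0,0.007,0,-0.065,-1]]
  ]
}}

```text
t: 29.9
tool_pos: [0.6149, 0.2524, 0.0679]
eef_rot: [0.765, 0.645, -0.001, -0.001]
force: [-5.8, 0.2, -11.4]
finger_gap: 0.0357
grip_force: 25.0
```

>>> {"method": "play_rows", "body": {
  "moves": [
    [[0,0,0,0,0,-0.015,-1],[0,0,0,0,0,-0.03,-1],[0,0,0,0,0,-0.045,-1],[0,0,0,0,0,-0.06,-1]]
  ]
}}

```text
t: 30.3
tool_pos: [0.6149, 0.2525, 0.0773]
eef_rot: [0.765, 0.645, -0.001, -0.001]
force: [-6.2, 1.8, -11.2]
finger_gap: 0.0356
grip_force: 25.0
```

```bash
python3 rel.py .215 -.0835 .092
```

```text
t 30.3 trolley pos [ 0.2173 -0.0823] 0.0773 F [ -6.15   1.75 -11.16]
shift mm [ -2.3   1.1 -14.7] norm [-0.015  0.008 -0.098] turn [-0.0004  0.0001  0.0003]
```

>>> {"method": "play_rows", "body": {
  "moves": [
    [[0,0,0,0,0,-0.015,-1],[0,0,0,0,0,-0.03,-1],[0,0,0,-0.003,0,-0.045,-1],[0,0,0,-0.006,0,-0.06,-1],[0,0,0,-0.008,0,-0.072,-1]]
  ]
}}

```text
t: 30.8
tool_pos: [0.6147, 0.2513, 0.0882]
eef_rot: [0.764, 0.645, -0.001, -0.001]
force: [-5.3, 1.5, -11.4]
finger_gap: 0.0355
grip_force: 25.0
```

>>> {"method": "play_rows", "body": {
  "moves": [
    [[0,0,0,-0.002,0,-0.007,-1],[0,0,0,-0.003,0,-0.014,-1],[0,0,0,-0.003,0,-0.014,-1]]
  ]
}}

```text
t: 31.1
tool_pos: [0.6146, 0.2509, 0.0904]
eef_rot: [0.765, 0.645, -0.001, -0.001]
force: [-5.7, 1.2, -10.3]
finger_gap: 0.0357
grip_force: 25.0
```

>>> {"method": "play_rows", "body": {
  "moves": [
    [[0,0,0,-0.001,0,-0.006,-1],[0,0,0,-0.002,0,-0.01,-1],[0,0,0,-0.002,0,-0.01,-1]]
  ]
}}

```text
t: 31.4
tool_pos: [0.6145, 0.2506, 0.0917]
eef_rot: [0.764, 0.645, -0.001, -0.001]
force: [-5.2, 0.6, -10.0]
finger_gap: 0.0359
grip_force: 25.0
```

>>> {"method": "play_rows", "body": {
  "moves": [
    [[0,0,0,-0.001,0,-0.006,-1],[0,0,0,-0.002,0,-0.01,-1],[0,0,0,-0.002,0,-0.01,-1]]
  ]
}}

```text
t: 31.7
tool_pos: [0.6145, 0.2502, 0.0932]
eef_rot: [0.764, 0.645, -0.001, -0.001]
force: [-6.5, 1.5, -10.4]
finger_gap: 0.0354
grip_force: 25.0
```

>>> {"method": "play_rows", "body": {
  "moves": [
    [[0,0,0,-0.001,0,-0.006,-1],[0,0,0,-0.002,0,-0.01,-1],[0,0,0,-0.002,0,-0.01,-1]]
  ]
}}

```text
t: 32.0
tool_pos: [0.6144, 0.2499, 0.0947]
eef_rot: [0.765, 0.645, -0.001, -0.001]
force: [-6.4, 1.2, -11.0]
finger_gap: 0.0356
grip_force: 25.0
```

>>> {"method": "play_rows", "body": {
  "moves": [
    [[0,0,0,-0.001,0,-0.006,-1],[0,0,0,-0.002,0,-0.01,-1],[0,0,0,-0.002,0,-0.01,-1]]
  ]
}}

```text
t: 32.3
tool_pos: [0.6143, 0.2495, 0.095]
eef_rot: [0.765, 0.645, -0.002, -0.001]
force: [-4.1, 0.9, -24.6]
finger_gap: 0.0355
grip_force: 25.0
```

The pedal is against its up stop (force jumped from 11 to 24.6 N). Ease 0.8 mm and release.

>>> {"method": "play_rows", "body": {
  "moves": [
    [[0,0,0,0,0,0.003,-1],[0,0,0,0,0,0.006,-1],[0,0,0,0,0,0.006,-1],[0,0,0,0,0,0.006,-0.1],[0,0,0,0,0,0.006,0.1],[0,0,0,0,0,0.006,0.4],[0,0,0,0,0,0.006,0.4],[0,0,0,0,0,0.006,0.4]]
  ]
}}

```text
t: 33.1
tool_pos: [0.6159, 0.2497, 0.0968]
eef_rot: [0.765, 0.645, 0.001, 0.001]
force: [-1.1, 0.5, 0.0]
finger_gap: 0.0622
grip_force: 0.0
```

>>> {"method": "play_rows", "body": {
  "moves": [
    [[0,0,0,0,0,-0.05,0.4],[0,0,0,0,0,-0.15,0.4],[0,0,0,0,0,-0.4,0.4],[0,0,0,0,0,-0.7,0.4],[0,0,0,0,0,-1,0.4],[0,0,0,0,0,-1,0.4]]
  ]
}}

```text
t: 33.7
tool_pos: [0.6168, 0.2502, 0.2537]
eef_rot: [0.764, 0.645, 0.006, 0.003]
force: [0.4, 0.6, -0.2]
finger_gap: 0.0618
grip_force: 0.0
```

>>> {"method": "play_rows", "body": {
  "moves": [
    [[0,0,0,0,0,-0.3,0.4],[0,0,0,0,0,-0.5,0.4],[0,0,0,-0.3,0,-0.5,0.4],[0,0,0,-0.5,0,-0.5,0.4],[0,0,0,-0.5,0,-0.5,0.4],[0,0,0,-0.5,0,-0.5,0.4]]
  ]
}}

```text
t: 34.3
tool_pos: [0.6026, 0.1756, 0.3209]
eef_rot: [0.765, 0.644, 0.0, -0.0]
force: [0.2, 0.3, 0.7]
finger_gap: 0.0616
grip_force: 0.0
```

Run:
```python
from station import ctrl,optics
import pickle,numpy as np,cv2
c=optics.camera('wrist'); s=optics.camera('scene');t=optics.camera('top');d=pickle.load(open('cams.pkl','rb'))['top']['img']
a=cv2.resize(c['img'][0:290,60:400],(400,341),interpolation=2);b=cv2.resize(s['img'][90:262,180:380],(400,341),interpolation=2)
cv2.imwrite('pics/v5.png',np.hstack([a,b]))
r=(slice(150,175),slice(175,240));print(cv2.phaseCorrelate(*[np.float32(cv2.cvtColor(x,6))[r] for x in(d,t['img'])]))
print(ctrl.get_obs()['tool_pos'],ctrl.get_obs()['force'])
```

```text
((-0.1471244672359191, 1.034488300366073), 0.35615368472205267)
[0.60260106 0.17675861 0.32049588] [-0.9798836  -0.98914271 -0.19256554]
```

View pics/v5.png

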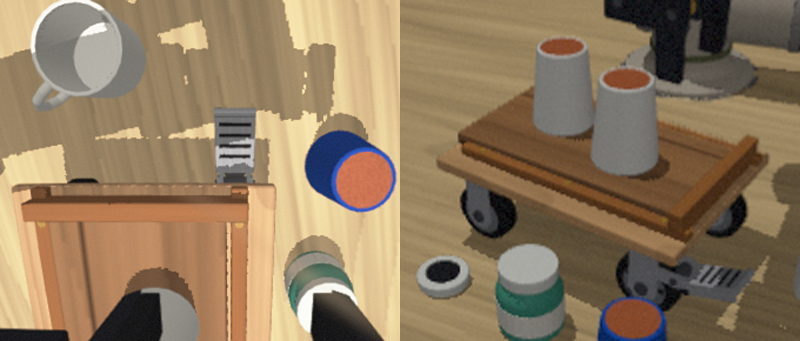

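The pedal is up, the board sits against the stop, both tumblers stand and the bystanders are where they were. The tool is clear, so I hand the job in.

```bash
python3 -c "
from station import ctrl
print(ctrl.finish_job())"
```

```text
the job is handed in; nothing more can be done
None
```

The job is handed in, though the judge's verdict was not shown: the brake was pressed to about 16 N, the board was slid home with at most about 13 N, and the pedal was lifted back to its up stop; the last pictures show both tumblers standing, the trolley within a few millimetres of its place, and nothing else disturbed.

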